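# Hold the hold-to-run key switch turned

### The job

A colleague wants to jog a printer with its door open, which only works while the hold-to-run key is held over: take the switch key (the one with the rectangular paddle head; the round-headed key stays in the stand) and push it into the keyway of the grey switch box until its collar sits down on the bezel; sticky spring pins may call for a little wiggling. Then turn it a quarter turn clockwise, seen from above, to its stop, and finish while still gripping the key and holding it turned, because the switch springs back when let go. Leave the round-headed key, the jar and the glue stick where they are.

Things in the scene. Friction and masses are not known exactly. Their poses are not given: they have to be found in the camera images.
- switch_key: Steel key, black rectangular paddle head, 68 mm long, 62 g, head up in a slot of the stand. Origin: centre of the tip's end; z up to the head, x across the bit's width. Bit z 0-17 mm: 20 mm (x) by 5 mm (y), its lowest 7 mm tapering to 15 x 1.5; same after a half turn. Shank 8 mm thick to z 27; collar 18 mm across, z 27-31. In the stand its tip is 7 mm above the table.
- key_head (a point): Centre of the switch key's paddle head, 52 mm above its tip; axes as the key. The head is 32 mm wide (x), 10 mm thick (y) and 32 mm high (z 36 to 68 mm above the tip). Pinch it across its 10 mm thickness (fingers closing along y).
- round_key: Key of another lock, as the switch key but with a round disc head 34 mm in diameter and 10 mm thick, and a 26 mm wide bit that does not fit the switch. It stands in the other slot of the key stand and stays there. Origin and axes as for the switch key.
- key_stand: Fixed grey printed key stand, 122 mm long (x), 50 deep (y), 34 high, with two slots 27.5 x 9.5 mm in line along its x axis, at x = -29 and +29 mm. The switch key stands in the slot at -x, its collar on the stand, its bit loosely along x; the stand may be turned any way. Beyond it to the left, keep clear of a stand with a ring, 220 mm high. Origin: centre of the underside.
- switch_box: Fixed grey box, lid 92 x 126 mm, its top 62 mm above the table. On one half of the lid a square steel bezel, 48 x 48 mm, 8 mm high, carries the keyway, which runs along the box's x axis; on the other half a clear lens, 10 mm high, and a flat plug. Before it to the right stands a tripod lamp, 440 mm high, its panel about 0.33 m from the robot: keep clear. Origin: centre of the underside.
- keyway (a point): Centre of the keyway's mouth on the bezel's top, 70 mm above the table; axes as the box: x along the opening, z up. The opening in the bezel is 23 x 9.5 mm, 8 mm deep. Fully home the key's tip is 27 mm below the mouth and its collar rests on the bezel; only then is the bit below the bezel and free to turn, and once turned it is trapped.
- core_slot (a point): Centre of the mouth of the turning core's slot, 9.5 mm below the keyway mouth. The slot is 23 x 7 mm; the core rests up to 6 degrees either way off the opening, so the key may need rocking to find it. Two sticky spring pins stand 2 mm into it, one on each flank, 6 and 11 mm down; they yield to 10 to 20 N of push, more easily while the key is rocked a few degrees.
- lock_core (a joint): Angle of the lock core about the upright keyway axis, rad: 0 = its slot along the keyway opening, growing as the key is turned clockwise seen from above; hard stop at 1.571. A spring (0.07 N m/rad, about 0.11 N m at the quarter turn) drives it back; dry friction 0.012 N m.
- insert_jar: Small screw jar with a black lid, 47 mm in diameter, 53 mm high, standing beyond the key stand. Origin: centre of the underside.
- glue_stick: Glue stick with a cap, standing upright, 30 mm in diameter, 94 mm high, beyond the key stand. Origin: centre of the underside.

How it is judged:
By the outcome, as a careful person would: the job done as asked, in the order asked, and still so for the second after the job is handed in, while the arm keeps its last pose, push and grip.
It also fails if it takes over 45 s, if anything falls off the work surface, if the arm or the gripper's body presses on something with over 40 N, if the wrist force passes 120 N, or if a joint passes its speed limit or range.

### The arm

A 6-joint arm with a two-finger parallel gripper is mounted at the origin on the work surface; the furniture and walls round the work are solid. World frame = base frame: x ahead of the robot, y to its left, z up, the work surface at z = 0. Lengths are in m, angles in rad, forces in N, time in s.
With the tool pointing down it reaches from about 0.275 to 0.825 m from the base axis. Payload 4.9 kg.
Tool frame: the origin (TCP) lies midway between the tips of the shut fingers; the grasp point (between the pads) lies 19 mm behind it (bot.grip_depth is the distance from the TCP to the grasp point, in m); z points along the fingers, y is the line along which they close (so a half turn about z gives the same grasp; the last joint's range is limited). The gripper opens to 85 mm and grips with 20 to 120 N. Pads are 22 mm wide; open, the fingers measure 114 mm over their backs; the gripper's body (76 mm by 85 mm) begins 54 mm behind the grasp point. The pads swing forward as they close: fully open they stand 13 mm farther back than shut.
Start: joints at [1.063, 0.326, -0.193, 1.052, 0, 1.437], TCP at [0.201, 0.512, 0.231] pointing down, gripper open.
Joint ranges: [-2.65, 2.65], [-0.97, 1.79], [-1.3, 1.35], [-1.93, 2.1], [-1.47, 1.37], [-3.14, 3.14]. Speed limits (rad/s): [2.57, 2.57, 3.14, 3.14, 3.14, 3.14].

### API

Orientations are given as a unit quaternion [w, x, y, z].
In Python, from cell import bot gives the robot as it stands. Calls block until the motion is done:
- bot.move_pose(position, orientation): joint-space move of the TCP to a pose.
- bot.move_linear(position, speed=0.15, rotation=None, until_force=None): straight line of the TCP; rotation=None keeps the orientation; speed is the mean speed in m/s. With until_force (N) it stops when the force on the tool has changed by that much, and returns True; else False.
- bot.goto_joints(angles): joint-space move.
- bot.set_gripper(opening, grasp_force=None): opening from 0.0 (shut) to 1.0 (fully open); grasp_force is the grip in N (None keeps the last); returns when the fingers have stopped.
- bot.wait(seconds).
- bot.solve_ik(position, orientation): joint angles nearest the present ones, or None.
- bot.camera(name): name is "side" or "top" or "wrist"; returns the picture (420x560x3 uint8, red, green, blue); there is no depth.
- bot.calibration(name): a dict with "mtx" (3x3 intrinsics, pixels), "extrinsics" (4x4, takes a point from world to camera coordinates); the wrist camera has in their place "hand_eye" (4x4, takes a point from camera to tool coordinates, whose origin is the TCP and whose axes are the flange's). Camera axes: x right, y down, z forward; pixel columns grow to the right and rows downward; lengths in m; the calibration is good to about 2 mm. The wrist camera is an equidistant fisheye: a pixel r from the principal point sees the ray r / f radians off the axis. A picture is of the moment at which its call begins: read the wrist's pose just before it. calibration takes no time and is no camera call.
A pose or a line that the arm cannot do raises bot.PlanningError and nothing moves.
- bot.close_job(): hands the job in; it is judged then, once.
Trained networks look in the newest picture that a camera, given by its name, has taken for a name from the list of things; names that differ only in an ending like _2 or _b are one class to them, and where a whole thing is asked for, a point or a joint stands for the part that bears it (a point fixed in the world has none). Each returns a list of dicts, best first, with "confidence" (0 to 1); they miss things now and then, are a little off and sometimes report something else, mostly with a low value. They report only what shows in the picture. A call takes as long as a camera call.
- bot.search_frame(camera, thing): "bbox" ([left, top, width, height] in pixels, round what is visible of it).
Readings, each from a call of its own:
- bot.read_clock(): time.
- bot.read_joint_positions(): joint angles.
- bot.read_joint_vel(): joint speeds.
- bot.read_joint_efforts(): joint torques, N m.
- bot.read_position(): TCP position.
- bot.read_tool_rot(): TCP orientation.
- bot.read_ft_force(): force on the tool from outside, world axes, zero at the start.
- bot.read_moment(): the same for the moment, N m.
- bot.read_gripper_width(): opening from 0.0 (shut) to 1.0 (fully open).
- bot.read_finger_force(): force on a finger pad.
Only numpy, scipy, OpenCV 4.12 (cv2) and the standard library are available. Lean on these libraries where they do the work, as an engineer would, in place of code of your own. Each camera call takes 0.05 s, during which the arm holds its last target. There are 200 camera calls.

## Working session

There is one attempt and no reset: what is moved stays moved. The work goes in short steps, each a Python script; the robot and the scene stay as the last script left them, time stands still between calls to the robot, and variables do not carry over. Pictures are saved under pics/ and viewed, at most 10 in all, crops included, and the job is handed in when it is done.

```bash
mkdir -p pics; ls; python3 - <<'E'
from cell import bot
import cv2,numpy as np
ims=[]
for c in ["side","top","wrist"]:
    im=bot.camera(c); cv2.imwrite(f"pics/{c}0.png",im[:,:,::-1])
    for t in ["switch_key","key_head","round_key","key_stand","switch_box","insert_jar","glue_stick"]:
        r=bot.search_frame(c,t); print(c,t,[(np.round(d["bbox"]).tolist(),round(d["confidence"],2)) for d in r[:2]])
    k=bot.calibration(c); print({a:np.round(v,4).tolist() for a,v in k.items()})
print(bot.read_clock(),bot.read_position(),bot.read_tool_rot(),bot.grip_depth)
E
```

```text
pics
side switch_key [([309.0, 231.0, 16.0, 21.0], 0.67)]
side key_head []
side round_key [([279.0, 237.0, 17.0, 27.0], 0.5), ([257.0, 170.0, 63.0, 60.0], 0.5)]
side key_stand [([267.0, 246.0, 67.0, 41.0], 0.8)]
side switch_box [([252.0, 170.0, 68.0, 61.0], 0.87)]
side insert_jar [([180.0, 242.0, 27.0, 33.0], 0.55)]
side glue_stick [([212.0, 210.0, 14.0, 35.0], 0.94)]
{'mtx': [[444.6319, 0.0, 273.2319], [0.0, 444.6319, 200.0321], [0.0, 0.0, 1.0]], 'extrinsics': [[-0.9379, -0.3467, 0.0136, 0.5276], [-0.2104, 0.5371, -0.8168, 0.1725], [0.2759, -0.769, -0.5767, 0.7888], [0.0, 0.0, 0.0, 1.0]]}
top switch_key [([244.0, 253.0, 17.0, 11.0], 0.52)]
top key_head [([247.0, 252.0, 14.0, 12.0], 0.58)]
top round_key [([224.0, 230.0, 16.0, 16.0], 0.4)]
top key_stand [([214.0, 221.0, 58.0, 61.0], 0.75)]
top switch_box [([282.0, 166.0, 69.0, 67.0], 0.89)]
top insert_jar [([185.0, 153.0, 25.0, 28.0], 0.76)]
top glue_stick [([236.0, 149.0, 13.0, 28.0], 0.88)]
{'mtx': [[456.5906, 0.0, 277.2893], [0.0, 456.5906, 206.5454], [0.0, 0.0, 1.0]], 'extrinsics': [[-0.0786, -0.9969, -0.0042, 0.0702], [-0.9687, 0.0774, -0.2359, 0.5435], [0.2355, -0.0145, -0.9718, 0.8137], [0.0, 0.0, 0.0, 1.0]]}
wrist switch_key [([97.0, 399.0, 15.0, 21.0], 0.74)]
wrist key_head [([97.0, 398.0, 12.0, 21.0], 0.72)]
wrist round_key []
wrist key_stand [([104.0, 384.0, 45.0, 34.0], 0.88)]
wrist switch_box []
wrist insert_jar []
wrist glue_stick []
{'mtx': [[325.1923, 0.0, 276.2215], [0.0, 325.1923, 210.6344], [0.0, 0.0, 1.0]], 'hand_eye': [[0.0012, -0.9546, -0.298, 0.0758], [1.0, 0.0011, 0.0003, 0.001], [0.0001, -0.298, 0.9546, -0.1434], [0.0, 0.0, 0.0, 1.0]]}
1.2 [0.20082477 0.51200798 0.23125439] [-8.68316786e-06  1.85838418e-01  9.82580317e-01 -4.48673500e-05] 0.0187
```

```bash
python3 - <<'E'
import cv2,numpy as np
a=cv2.imread("pics/top0.png")[120:300,150:390]; b=cv2.imread("pics/side0.png")[140:300,160:400]
cv2.imwrite("pics/ab.png",np.vstack([cv2.resize(a,None,fx=2.2,fy=1.9) if 0 else cv2.resize(a,(400,300)),cv2.resize(b,(400,267))]))
E
cat > h.py <<'E'
import cv2,numpy as np
from scipy.spatial.transform import Rotation as R
from cell import bot
def rot(q): return R.from_quat(np.roll(q,-1))
def fixed_px(c,uv,z):
    k=bot.calibration(c);K=k["mtx"];E=np.array(k["extrinsics"])
    d=E[:3,:3].T@np.linalg.inv(K)@np.r_[uv,1];o=-E[:3,:3].T@E[:3,3]
    return o+d*(z-o[2])/d[2]
def wrist_px(uv,z,p,q):
    k=bot.calibration("wrist");K=np.array(k["mtx"]);H=np.array(k["hand_eye"])
    v=(np.array(uv)-K[:2,2])/K[0,0];r=np.hypot(*v);d=np.r_[v*np.sinc(r/np.pi),np.cos(r)]
    Rw=rot(q).as_matrix();o=p+Rw@H[:3,3];d=Rw@H[:3,:3]@d
    return o+d*(z-o[2])/d[2]
def wrist_proj(X,p,q):
    k=bot.calibration("wrist");K=np.array(k["mtx"]);H=np.array(k["hand_eye"])
    c=H[:3,:3].T@(rot(q).as_matrix().T@(np.array(X)-p)-H[:3,3])
    th=np.arctan2(np.hypot(c[0],c[1]),c[2]);return K[:2,2]+K[0,0]*th*c[:2]/(np.hypot(c[0],c[1])+1e-12)
def down(yaw): # tool z down; tool y along world heading yaw (mod pi)
    y=np.array([np.cos(yaw),np.sin(yaw),0]);z=np.array([0,0,-1.]);x=np.cross(y,z)
    return np.roll(R.from_matrix(np.c_[x,y,z]).as_quat(),1)
E
python3 - <<'E'
from h import *
for n,uv,z in [("key",(253,258.5),.075),("round",(232,238),.075),("jar",(197.5,160),.05),("glue",(242,155),.09),("box",(316,198),.06)]: print(n,fixed_px("top",uv,z).round(3))
for n,uv,z in [("key",(317,241),.059),("round",(287,247),.059)]: print(n,fixed_px("side",uv,z).round(3))
E
```

```text
key [0.45  0.08  0.075]
round [0.491 0.116 0.075]
jar [0.66  0.179 0.05 ]
glue [0.648 0.087 0.09 ]
box [ 0.56 -0.05  0.06]
key [0.447 0.083 0.059]
round [0.493 0.119 0.059]
```

View pics/ab.png

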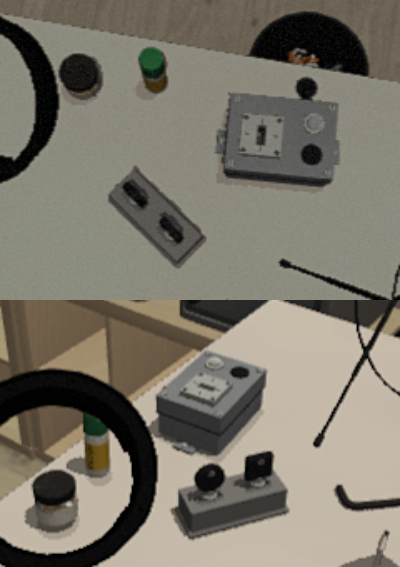

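Top view: the switch key's rectangular head is at full-frame px (253,258), the round key at (232,238), and the bezel centre at about (307,201) with its slot vertical. In the side view the rectangular head is on the robot's side of the stand. The two cameras agree to within 4 mm, and the key spacing of 57 mm matches the given 58. Next is the wrist view, after choosing the wrist branch.

```bash
python3 - <<'E'
from h import *
kw=fixed_px("top",(306.6,201),.07);print("kw",kw)
for yaw in (130,-50):
    for n,P,yy in [("look",[.45,.082,.22],yaw),("grasp",[.448,.082,.041],yaw),("above",[kw[0],kw[1],.17],yaw-40),("in",[kw[0],kw[1],.078],yaw-40),("turned",[kw[0],kw[1],.078],yaw-130),("turned+10",[kw[0],kw[1],.078],yaw-140)]:
        j=bot.solve_ik(np.array(P),down(np.radians(yy)));print(yaw,n,None if j is None else np.round(j,2))
E
```

```text
kw [ 0.55263044 -0.02992977  0.07      ]
130 look [ 0.02  0.16 -0.44  0.97  0.   -0.68]
130 grasp [ 0.02  0.39 -0.68  0.5   0.   -0.68]
130 above [-0.19  0.38 -0.28  0.91  0.   -0.19]
130 in [-0.19  0.48 -0.39  0.7   0.   -0.19]
130 turned [-0.19  0.48 -0.39  0.7   0.    1.38]
130 turned+10 [-0.19  0.48 -0.39  0.7   0.    1.56]
-50 look [ 0.02  0.16 -0.44  0.97  0.    2.46]
-50 grasp [ 0.02  0.39 -0.68  0.5   0.    2.46]
-50 above [-0.19  0.38 -0.28  0.91  0.    2.95]
-50 in [-0.19  0.48 -0.39  0.7   0.    2.95]
-50 turned [-0.19  0.48 -0.39  0.7   0.   -1.76]
-50 turned+10 [-0.19  0.48 -0.39  0.7   0.   -1.58]
```

```bash
python3 - <<'E'
from h import *
q=down(np.radians(130))
p=bot.read_position(); bot.move_linear(np.array([p[0],p[1],.33]),speed=.3)
bot.move_pose(np.array([.41,.05,.30]),q); bot.move_linear(np.array([.448,.082,.17]),speed=.25)
p=bot.read_position();q=bot.read_tool_rot();im=bot.camera("wrist")
cv2.imwrite("pics/w1.png",im[:,:,::-1]);np.savez("w1.npz",p=p,q=q)
for t in ["switch_key","key_head","round_key","key_stand","switch_box","keyway"]:
    try:r=bot.search_frame("wrist",t);print(t,[(np.round(d["bbox"]).tolist(),round(d["confidence"],2)) for d in r[:2]])
    except Exception as e:print(t,e)
print(bot.read_clock(),p,[wrist_proj(X,p,q).round() for X in ([.448,.082,.075],[.492,.118,.075])])
E
```

```text
switch_key [([262.0, 191.0, 20.0, 46.0], 0.55)]
key_head [([263.0, 189.0, 17.0, 44.0], 0.86)]
round_key [([265.0, 248.0, 19.0, 50.0], 0.66)]
key_stand [([245.0, 160.0, 54.0, 131.0], 0.76), ([174.0, 319.0, 11.0, 23.0], 0.17)]
switch_box [([28.0, 109.0, 152.0, 163.0], 0.93), ([263.0, 189.0, 20.0, 47.0], 0.27)]
keyway [([26.0, 112.0, 153.0, 164.0], 0.97)]
4.625 [0.44816872 0.08226389 0.17062899] [array([276., 211.]), array([275., 276.])]
```

View pics/w1.png

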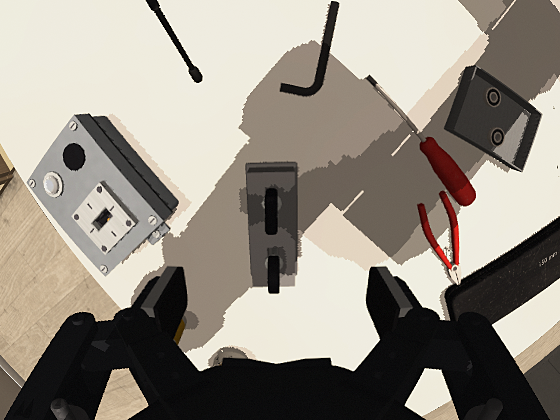

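The switch-key head spans px (263–280, 189–235) and the round key is at about (274,273). The stand runs nearly vertically in the image, and the box's keyway is at about (102,215). I'll enlarge the key and the bezel.

```bash
python3 - <<'E'
import cv2,numpy as np
im=cv2.imread("pics/w1.png")
a=cv2.resize(im[155:305,235:310],(300,600),interpolation=2); b=cv2.resize(im[170:280,60:160],(500,550),interpolation=2)
b=np.vstack([b,np.zeros((50,500,3),np.uint8)])
cv2.imwrite("pics/w1c.png",np.clip(np.hstack([a,b]).astype(float)*1.5,0,255).astype(np.uint8))
E
```

```text
(no output)
```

View pics/w1c.png

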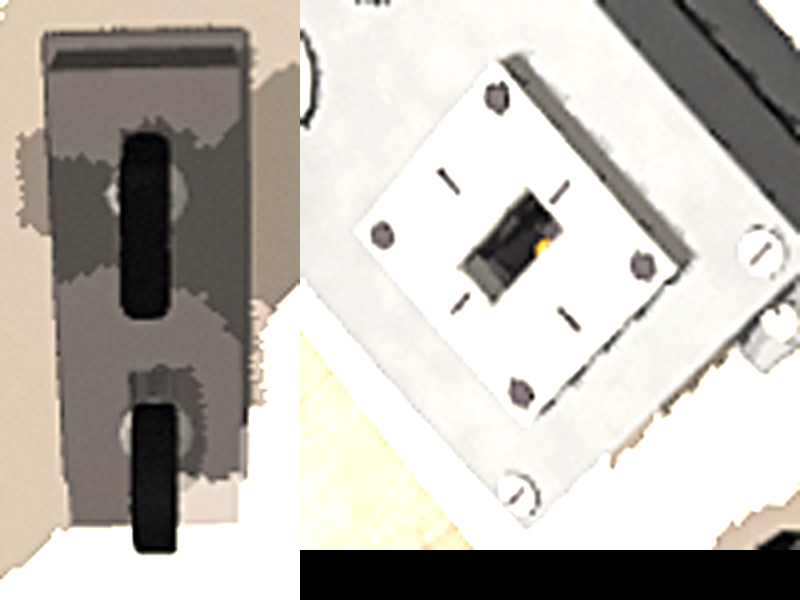

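```bash
python3 - <<'E'
from h import *
w=np.load("w1.npz");p,q=w["p"],w["q"]
ang=lambda v:round(float(np.degrees(np.arctan2(v[1],v[0]))),1)
P1=wrist_px((271.7,234),.075,p,q);P2=wrist_px((271.3,188.5),.043,p,q)
print("key",(P1+P2)/2,np.linalg.norm((P1-P2)[:2]),ang(P1-P2))
R1=wrist_px((235+155/4,155+550/4),.075,p,q);print("round far",R1, ang(R1-P1))
S=[wrist_px((235+u/4,155+v/4),.034,p,q) for u,v in ((52,65),(240,65),(70,522),(238,522))];print("stand",np.mean(S,0),[np.linalg.norm(S[a]-S[b]).round(4) for a,b in((0,1),(2,3),(0,2),(1,3))],ang(S[2]-S[0]),ang(S[3]-S[1]))
px=lambda u,v:wrist_px((60+(u-300)/5,170+v/5),.07,p,q)
for C in ([(530,190),(563,222),(497,303),(460,265)],[(505,58),(683,265),(528,418),(357,232)]):
    c=[px(*x) for x in C];print(np.mean(c,0).round(4),[np.linalg.norm(c[i]-c[(i+1)%4]).round(4) for i in range(4)],[ang(c[(i+1)%4]-c[i]) for i in range(4)])
m=[px(448,180),px(570,320),px(560,190),px(460,303)];print(np.mean(m,0),ang(m[3]-m[2]),ang(m[1]-m[0]))
E
```

```text
key [0.45378501 0.08218086 0.059     ] 0.02919373604363273 41.4
round far [0.50513219 0.12776629 0.075     ] 41.7
stand [0.47562397 0.10117706 0.034     ] [np.float64(0.0411), np.float64(0.0417), np.float64(0.114), np.float64(0.1139)] 40.7 41.0
[ 0.5534 -0.0288  0.07  ] [np.float64(0.0082), np.float64(0.0228), np.float64(0.0098), np.float64(0.0226)] [85.5, -7.7, -96.4, 168.3]
[ 0.5534 -0.0286  0.07  ] [np.float64(0.0476), np.float64(0.0482), np.float64(0.0476), np.float64(0.0499)] [79.4, -11.1, -98.5, 169.0]
[ 0.55439554 -0.02900799  0.07      ] -10.1 79.7
```

```bash
python3 - <<'E'
from h import *
q=down(np.radians(131.2));K=np.array([.4538,.0822])
bot.set_gripper(.6,grasp_force=90)
bot.move_linear(np.r_[K,.09],speed=.2,rotation=q)
print(bot.move_linear(np.r_[K,.0415],speed=.08,until_force=8))
print(bot.read_position())
bot.set_gripper(0.0,grasp_force=90);print(bot.read_gripper_width(),bot.read_finger_force(),bot.read_ft_force())
print(bot.move_linear(np.r_[K,.06],speed=.08))
bot.move_linear(np.r_[K,.15],speed=.25)
print(bot.read_gripper_width(),bot.read_ft_force(),bot.read_finger_force())
kw=np.array([.5535,-.0287])
bot.move_linear(np.r_[kw,.15],speed=.2,rotation=down(np.radians(79.7)))
p=bot.read_position();q=bot.read_tool_rot();im=bot.camera("wrist");np.savez("w2.npz",p=p,q=q)
cv2.imwrite("pics/w2.png",im[:,:,::-1]);c=im[120:360,160:400,::-1];cv2.imwrite("pics/w2c.png",np.clip(cv2.resize(c,(600,600),interpolation=2)*1.5,0,255).astype(np.uint8))
print(bot.read_clock(),p,bot.read_ft_force(),bot.read_moment())
E
```

```text
False
[0.45422206 0.08221354 0.0419072 ]
0.10371251156460581 87.74282276630402 [-1.27184115 -0.7939152   5.86645772]
False
0.09641870586858699 [-0.43010459  0.67897155 -1.71954524] 87.92921617627144
8.8083 [ 0.55235297 -0.02819967  0.14895202] [ 0.4892021   0.30438382 -0.78573027] [-0.01130091 -0.01706816 -0.02558025]
```

View pics/w2c.png

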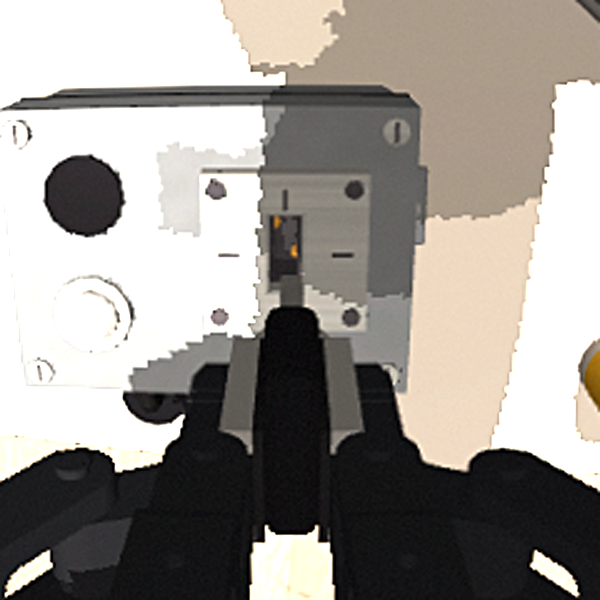

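The key is gripped cleanly. The bit's tip is visible at crop (291,275), the keyway opening spans about (270–300, 214–290) and the four bezel screws show. I'll compare the tip and keyway through the same camera.

```bash
python3 - <<'E'
from h import *
w=np.load("w2.npz");p,q=w["p"],w["q"];M=rot(q)
f=lambda u,v:(160+u/2.5,120+v/2.5)
ang=lambda v:round(float(np.degrees(np.arctan2(v[1],v[0]))),1)
print("tool y yaw",ang(M.as_matrix()[:,1]), "tilt",M.as_matrix()[:,2].round(4))
s=[wrist_px(f(*x),.07,p,q) for x in((216,190),(354,190),(350,317),(219,317))]
c=np.mean(s,0);print("screws c",c,[np.linalg.norm(s[i]-s[(i+1)%4]).round(4) for i in range(4)],[ang(s[(i+1)%4]-s[i]) for i in range(4)])
o=[wrist_px(f(*x),.07,p,q) for x in((271,214),(301,214),(299,289),(269,289))];print("open c",np.mean(o,0),[ang(o[(i+1)%4]-o[i]) for i in range(4)])
print("kw in tool",M.inv().apply(c-p)*1e3)
T=wrist_px(f(291,275),p[2]-.035,p,q);print("tip edge in tool mm",M.inv().apply(T-p)*1e3)
for u,v in((283,278),(300,278)):print(M.inv().apply(wrist_px(f(u,v),p[2]-.035,p,q)-p)*1e3)
# head near edge bottom (z 36 -> 1mm above TCP) 
print("head",[ (M.inv().apply(wrist_px(f(u,308),p[2]+.001,p,q)-p)*1e3).round(1) for u in (270,318)],[ (M.inv().apply(wrist_px(f(u,533),p[2]+.033,p,q)-p)*1e3).round(1) for u in (268,320)])
E
```

```text
tool y yaw 79.8 tilt [-2.4e-03  7.0e-04 -1.0e+00]
screws c [ 0.55453515 -0.02930837  0.07      ] [np.float64(0.0391), np.float64(0.0391), np.float64(0.0391), np.float64(0.0391)] [79.8, -10.5, -100.1, 169.5]
open c [ 0.55358824 -0.02905182  0.07      ] [79.8, -11.4, -100.2, 167.9]
kw in tool [-2.54123042 -0.72236071 78.94576   ]
tip edge in tool mm [ 7.98948645  1.07191191 35.02027349]
[ 7.23377151 -0.80620724 35.01792737]
[ 7.23788568  3.18699093 35.01892392]
head [array([14.9, -2.9, -1. ]), array([14.9,  6.2, -1. ])] [array([-13.6,  -2.8, -33. ]), array([-13.6,   6. , -33. ])]
```

```bash
python3 - <<'E'
from h import *
w=np.load("w2.npz");p,q=w["p"],w["q"];M=rot(q)
t=(p+M.apply([-.0030,-.0020,0]))[:2];print("target",t)
Q=down(np.radians(79.7));cmd=t.copy()
bot.move_linear(np.r_[cmd,.112],speed=.12,rotation=Q);bot.wait(.2)
r=bot.read_position();print(r);cmd+=t-r[:2]
print(bot.move_linear(np.r_[cmd,.095],speed=.03,until_force=10),bot.read_position(),bot.read_ft_force(),bot.read_moment())
print(bot.move_linear(np.r_[cmd,.088],speed=.03,until_force=12),bot.read_position(),bot.read_ft_force(),bot.read_moment(),bot.read_clock())
np.save("cmd.npy",cmd)
E
```

```text
target [ 0.55494937 -0.0307014 ]
[ 0.55560183 -0.03072729  0.11295104]
False [ 0.55433215 -0.03069932  0.09492368] [ 0.06872863 -0.62339203 -0.21407134] [ 0.002511   -0.05131012 -0.0096311 ]
False [ 0.5540695  -0.03061234  0.08775064] [-0.95318905 -0.3471237  -1.02641292] [-0.00905254 -0.00482458 -0.04037781] 10.575
```

```bash
cat > ins.py <<'E'
from h import *
cmd=np.load("cmd.npy")
z=bot.read_position()[2]
for i in range(14):
    z=bot.read_position()[2]-.004
    dy=[3,-3][i%2]
    hit=bot.move_linear(np.r_[cmd,max(z,.076)],speed=.02,rotation=down(np.radians(79.7+dy)),until_force=22)
    r=bot.read_position();f=bot.read_ft_force()
    print(hit,r.round(4),f.round(1),bot.read_moment().round(2),round(bot.read_gripper_width(),3),bot.read_clock())
    if r[2]<.0785 or f[2]>35: break
E
python3 ins.py
```

```text
False [ 0.5547 -0.0307  0.0837] [ 1.  -0.3 -3.9] [-0.   -0.47  0.05] 0.102 10.9333
False [ 0.555  -0.0308  0.0801] [1.8 0.3 0.2] [ 0.05 -0.46 -0.01] 0.101 11.2833
True [ 0.5553 -0.0306  0.078 ] [-1.   0.2  5.5] [ 0.07  0.18 -0.04] 0.105 11.55
```

```bash
cat > turn.py <<'E'
from h import *
cmd=np.load("cmd.npy")
def rep(n):
    m=rot(bot.read_tool_rot()).as_matrix()[:,1]
    print(n,"yaw",np.degrees(np.arctan2(m[1],m[0])).round(1),bot.read_position().round(4),bot.read_ft_force().round(1),bot.read_moment().round(3),round(bot.read_gripper_width(),3),round(bot.read_clock(),2))
E
python3 - <<'E'
from turn import *
print(bot.move_linear(np.r_[cmd,.0765],speed=.02,rotation=down(np.radians(79.7)),until_force=15));rep("press")
z=bot.read_position()[2]-.0003
for d in (10,25,40,55,70,82):
    bot.move_linear(np.r_[cmd,z],speed=.03,rotation=down(np.radians(79.7-d)));rep(d)
    if abs(bot.read_moment()[2])>1 or np.linalg.norm(bot.read_ft_force())>40: print("STOP");break
E
```

```text
False
press yaw 79.7 [ 0.5552 -0.0307  0.0779] [-0.6  1.6  9.5] [0.18  0.162 0.001] 0.105 11.8
10 yaw 69.9 [ 0.5549 -0.0309  0.078 ] [ 2.1 -0.1  2. ] [-0.086 -0.489 -0.021] 0.102 12.12
25 yaw 54.9 [ 0.5547 -0.0313  0.078 ] [ 2.1 -2.8  2.7] [-0.622 -0.338  0.023] 0.102 12.53
40 yaw 39.9 [ 0.5543 -0.0315  0.078 ] [ 0.  -4.4  5. ] [-1.029 -0.035  0.023] 0.097 12.94
55 yaw 24.9 [ 0.554  -0.0317  0.078 ] [-0.4 -5.7  6.1] [-1.158  0.188  0.047] 0.099 13.35
70 yaw 9.9 [ 0.5536 -0.0318  0.078 ] [-1.4 -4.2  7.8] [-1.225  0.421 -0.02 ] 0.098 13.76
82 yaw -2.1 [ 0.5532 -0.0318  0.078 ] [-2.5 -6.3  8.4] [-1.247  0.617  0.006] 0.1 14.12
```

```bash
python3 - <<'E'
from turn import *
z=.0777
for d in (88,90,92,94,96):
    bot.move_linear(np.r_[cmd,z],speed=.03,rotation=down(np.radians(79.7-d)));bot.wait(.15);rep(d)
    m=np.mean([bot.read_moment()[2] for _ in range(3)]);e=bot.read_joint_efforts()[5];print(m,e)
    if abs(m)>.6: break
E
```

```text
88 yaw -8.1 [ 0.5531 -0.0318  0.078 ] [-3.4 -6.3  7.7] [-1.256  0.679  0.078] 0.103 14.53
0.07778755500909519 0.04879400250501931
90 yaw -10.1 [ 0.553  -0.0318  0.078 ] [-4.  -6.1  8.7] [-1.23   0.714  0.084] 0.104 14.93
0.08424310319927235 0.10633665835484862
92 yaw -12.1 [ 0.5529 -0.0318  0.078 ] [-2.3 -5.8  8. ] [-1.25   0.738  0.122] 0.1 15.32
0.12181669801681401 0.10836014058440924
94 yaw -14.1 [ 0.5529 -0.0318  0.078 ] [-2.7 -5.6  9.1] [-1.207  0.802  0.079] 0.105 15.72
0.07914992246786975 0.10850562946870923
96 yaw -16.1 [ 0.5528 -0.0317  0.0779] [-2.8 -5.6  9.1] [-1.233  0.838  0.161] 0.103 16.12
0.1608691236204659 0.11568445712327957
```

```bash
python3 - <<'E'
from turn import *
z=.0777
for d in (98,100,102):
    bot.move_linear(np.r_[cmd,z],speed=.03,rotation=down(np.radians(79.7-d)));bot.wait(.15);rep(d)
    m=np.mean([bot.read_moment()[2] for _ in range(3)]);e=np.mean([bot.read_joint_efforts()[5] for _ in range(5)]);print(m,e)
    if abs(m)>.35 or e>.35: break
im=bot.camera("wrist");cv2.imwrite("pics/w3c.png",np.clip(cv2.resize(im[120:360,160:400,::-1],(600,600),interpolation=2)*1.5,0,255).astype(np.uint8))
E
```

```text
98 yaw -18.1 [ 0.5528 -0.0317  0.078 ] [-3.4 -5.7  9.3] [-1.206  0.857  0.122] 0.103 16.52
0.12175618507249421 0.13642444275319576
100 yaw -20.0 [ 0.5528 -0.0317  0.078 ] [-4.5 -5.7  8.1] [-1.241  0.8    0.313] 0.106 16.93
0.3134496172228483 0.32464681193232536
102 yaw -22.0 [ 0.5527 -0.0317  0.078 ] [-3.8 -5.1  9.2] [-1.239  0.893  0.507] 0.107 17.32
0.5065410892195666 0.5683352239429951
```

View pics/w3c.png

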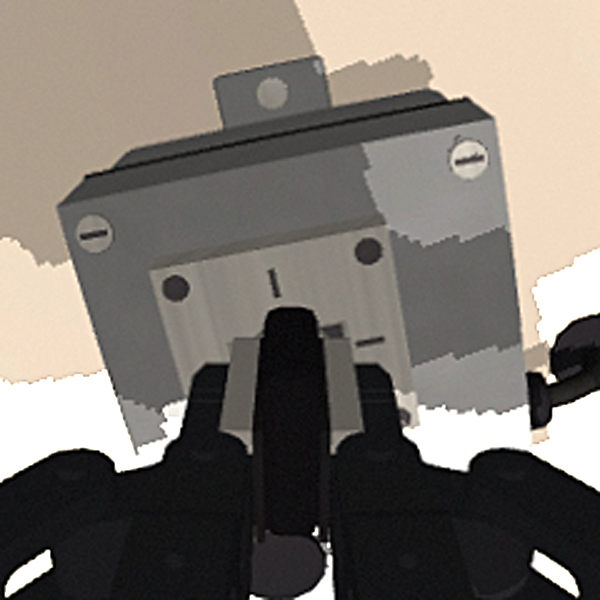

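The torque about the axis was steady at about 0.12 N·m, which is the spring. It then climbed 0.31 → 0.51 N·m, so the core is on its stop. The picture shows the key still pinched between the pads, low on the bezel and turned across the opening. I'll check it holds, then hand in.

```bash
python3 - <<'E'
from turn import *
bot.wait(1);rep("hold")
if bot.read_moment()[2]>.3: print(bot.close_job())
E
```

```text
hold yaw -22.0 [ 0.5527 -0.0317  0.078 ] [-3.1 -4.6  8.5] [-1.279  0.878  0.596] 0.102 18.38
the job is handed in; nothing more can be done
None
```

The switch key is fully home and turned a quarter turn clockwise to its stop, and the arm is still gripping and holding it there; I handed the job in at about 18 s, with the round key, jar and glue stick never touched.

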